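Sort the pots onto their own plaster bats

TASK

The four clay pots on the bench all stand on the wrong plaster bats. Move each pot to the bat that has the pot's own outline (round, square, oblong, three-cornered), standing upright in the middle of it, the oblong one lying lengthwise along its bat; the empty slatted wooden stand is free to park a pot on meanwhile. Set the pots down without dropping or tipping any, and leave the glaze jar where it stands.

Things in the scene. Friction and masses are not known exactly. Their poses are not given: they have to be found in the camera images.
- pot_round: Round straight-sided cup, open at the top: 58 mm outside diameter (56 at the foot), 80 mm high, wall 4 mm. Plain red-brown fired clay, loose, about 0.2 kg; origin at its underside's centre, z up. Starts on a bat of another shape.
- pot_square: Square open planter, 56 x 56 mm (sides along its x and y axes), 66 mm high, wall 5 mm. Plain red-brown fired clay, loose, about 0.2 kg; origin at its underside's centre, z up. Starts on a bat of another shape.
- pot_oblong: Oblong open trough, 96 mm along its x axis, 46 mm along its y axis, 52 mm high, wall 5 mm. Plain red-brown fired clay, loose, about 0.2 kg; origin at its underside's centre, z up. Starts on a bat of another shape.
- pot_triangle: Three-cornered closed box, one piece, with an upright knob to lift it by: equal sides, blunt corners about 40 mm from the centre, one towards +x; flat top 34 mm above the origin; round knob on the z axis, 20 mm across, from 34 to 62 mm up. Plain red-brown fired clay, loose, about 0.2 kg; origin at its underside's centre, z up. Starts on a bat of another shape.
- bat_round: Round bat, 116 mm in diameter: home of the round cup. Pale plaster, 12 mm thick, lies fixed on the bench; origin at the centre of its underside, z up, its top 12 mm above the origin.
- bat_square: Square bat, 106 x 106 mm, sides along its x and y axes: home of the square planter. Pale plaster, 12 mm thick, lies fixed on the bench; origin at the centre of its underside, z up, its top 12 mm above the origin.
- bat_oblong: Oblong bat, 136 mm along its x axis, 80 mm along its y axis: home of the oblong trough. Pale plaster, 12 mm thick, lies fixed on the bench; origin at the centre of its underside, z up, its top 12 mm above the origin.
- bat_triangle: Three-cornered bat, equal-sided, corners about 80 mm from the centre, one of them towards +x: home of the three-cornered box. Pale plaster, 12 mm thick, lies fixed on the bench; origin at the centre of its underside, z up, its top 12 mm above the origin.
- stand: Low stand of three brown wooden slats, 116 x 116 mm, empty at the start, fixed on the bench; origin at the centre of its underside, its flat top 12 mm above the origin. A free spot for one pot in the meantime.
- glaze_jar: Amber screw-cap glaze jar with a paper label, 66 mm in diameter, 85 mm high, standing beyond the bats; not part of the job. Origin at the centre of its underside.

How it is judged:
By the outcome, as a careful person would: the job done as asked, in the order asked, and still so for the second after the job is handed in, with the robot touching nothing.
It also fails if it takes over 128 s, if anything falls off the work surface, if the arm or the gripper's body presses on something with over 40 N, if the wrist force passes 120 N, or if a joint passes its speed limit or range.

ROBOT

A 6-joint arm with a two-finger parallel gripper is mounted at the origin on the work surface. World frame = base frame: x ahead of the robot, y to its left, z up, the work surface at z = 0. Lengths are in m, angles in rad, forces in N, time in s.
With the tool pointing down it reaches from about 0.35 to 0.875 m from the base axis. Payload 4.2 kg.
Tool frame: the origin (TCP) lies at the very end of the fingers, on their centre line; the grasp point (between the pads) lies 19 mm behind it (grasp_offset is the distance from the TCP to the grasp point, in m); z points along the fingers, y is the line along which they close (so a half turn about z gives the same grasp; the last joint's range is limited). The gripper opens to 85 mm and grips with 20 to 120 N. Pads are 22 mm wide; open, the fingers measure 114 mm over their backs; the gripper's body (76 mm by 85 mm) begins 54 mm behind the grasp point. The pads swing forward as they close: fully open they stand 13 mm farther back than shut.
Start: joints at [-0.9, 0.385, 0.008, 0, -1.194, -0.259], TCP at [0.25, -0.573, 0.231] pointing down, gripper open.
Joint ranges: [-3.14, 3.14], [-1.21, 2.06], [-1.07, 1.41], [-3.16, 2.05], [-2.99, -0.16], [-3.1, 3.1]. Speed limits (rad/s): [2.79, 2.79, 3.14, 3.14, 3.14, 3.14].

INTERFACE

Orientations are given as a unit quaternion [w, x, y, z].
In Python, from cell import * gives the robot as it stands.
- The arm moves only by the shell command python3 -m handwheel 'ROWS' [FORCE]. ROWS is JSON, a list of rows, each an object with "hand": the finger opening in mm, from 0 to 85.4; "linear": the shift along the world's x, y, z in mm, a list of three; "delta_rot": the turn, a rotation vector about the world's x, y, z in degrees, a list of three. A call has 1 to 20 rows; each row is the pose to reach, as a shift and turn from the pose commanded when the call began; what a row does not reach only later rows make up. A row lasts 1/8 s, in which the tool goes at most 62.5 mm and 10.7 degrees, less where a joint would pass 70% of its speed; a pose out of reach is approached as far as the arm can. A call with a gripper value outside its range is refused whole. The fingers move at their own pace and stop on an object; FORCE is the grip in N (left out, the last holds). Time passes only in rows, so rows that repeat a pose let the fingers close. It gives the time, the measured TCP pose, the force, the opening and the grip force at its end, in the units of the state.
- get_obs(): the state, without advancing time (a new reading comes with each control period).
- camera(name): name is "side" or "top" or "wrist"; returns the picture (480x640x3 uint8, red, green, blue); there is no depth.
- camera_info(name): a dict with "fx", "fy", "cx", "cy" (pixels), "distortion" ([k1, k2, p1, p2, k3] as OpenCV has them; the pictures are not rectified), "R" (3x3) and "t" (3): a world point X has camera coordinates R X + t. Camera axes: x right, y down, z forward; pixel columns grow to the right and rows downward; lengths in m; the calibration is good to about 2 mm. A picture is of the moment at which its call begins: read the wrist's pose just before it. camera_info takes no time and is no camera call; for the wrist camera it gives the pose at the moment of the call.
- hand_in(): hands the job in; it is judged then, once.
The state is a dict: "clock": time; "q": joint angles; "joint_vel": joint speeds; "tau": joint torques, N m; "eef_pos": TCP position; "orientation": TCP orientation; "ft_force": force on the tool from outside, world axes, zero at the start; "ft_torque": the same for the moment, N m; "grip_width": finger opening in m; "finger_force": force on a finger pad.
Only numpy, scipy, OpenCV 4.12 (cv2) and the standard library are available. Lean on these libraries where they do the work, as an engineer would, in place of code of your own. Each camera call takes 0.05 s, during which the arm holds its last target. There are 200 camera calls.

## Working session

There is one attempt and no reset: what is moved stays moved. The work goes in short steps, Python scripts to look and compute and a shell command to move; the robot and the scene stay as the last step left them, time stands still between calls to the robot, and variables do not carry over. Pictures are saved under pics/ and viewed, at most 14 in all, crops included, and the job is handed in when it is done.

```bash
mkdir -p pics; python3 - <<'E'
from cell import *
import cv2
for n in("top","side"):
    cv2.imwrite(f"pics/{n}0.png",camera(n)[:,:,::-1]); i=camera_info(n); print(n,i)
o=get_obs(); print(o)
E
```

```text
top {'fx': 461.42061770807317, 'fy': 461.42061770807317, 'cx': 321.05850165547355, 'cy': 227.657250282947, 'distortion': array([-0.06851129,  0.        ,  0.        ,  0.        ,  0.        ]), 'R': array([[ 0.01922014, -0.99945753,  0.02674366],
       [-0.9980432 , -0.02077106, -0.05897735],
       [ 0.05950085, -0.02555777, -0.99790102]]), 't': array([-0.01579778,  0.58037897,  0.98798137])}
side {'fx': 593.050299772562, 'fy': 593.050299772562, 'cx': 328.01896953523345, 'cy': 244.56644615668375, 'distortion': array([-0.10278256,  0.        ,  0.        ,  0.        ,  0.        ]), 'R': array([[-0.94870593, -0.31603637, -0.00883603],
       [-0.15536844,  0.49037491, -0.85755064],
       [ 0.27535016, -0.81219053, -0.51432366]]), 't': array([0.57853837, 0.14333275, 1.02601575])}
{'clock': 0.1, 'q': array([-9.00406770e-01,  3.85496707e-01,  6.75547413e-03, -4.44887566e-04,
       -1.19398850e+00, -2.58607906e-01]), 'joint_vel': array([-0.00061149, -0.00039246,  0.00365422,  0.00103151, -0.00043587,
       -0.00093938]), 'tau': array([-7.94960433e-04, -3.93320239e+01,  1.88928741e+01,  4.19794410e+00,
       -2.57160980e-03,  1.35610597e-05]), 'eef_pos': array([ 0.24996577, -0.5722677 ,  0.23031646]), 'orientation': array([-2.48207035e-04, -2.04358835e-01,  9.78895546e-01,  9.56900796e-04]), 'ft_force': array([-0.63315445,  0.75452431,  0.24012647]), 'ft_torque': array([ 0.01315294, -0.00064317, -0.00582395]), 'finger_force': 0.0, 'grip_width': 0.085578862520606}
```

View pics/top0.png

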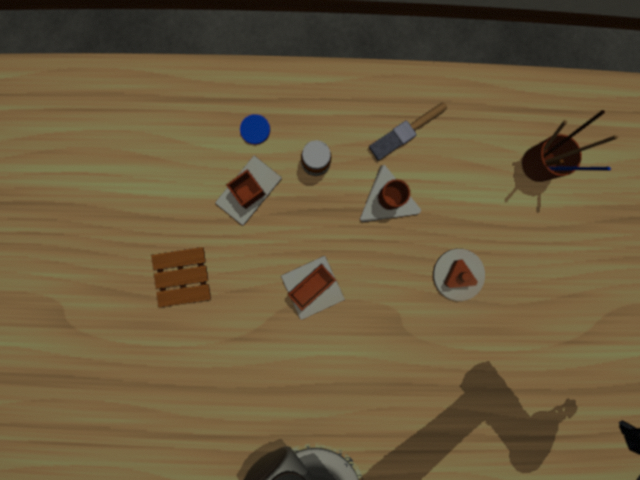

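View pics/side0.png

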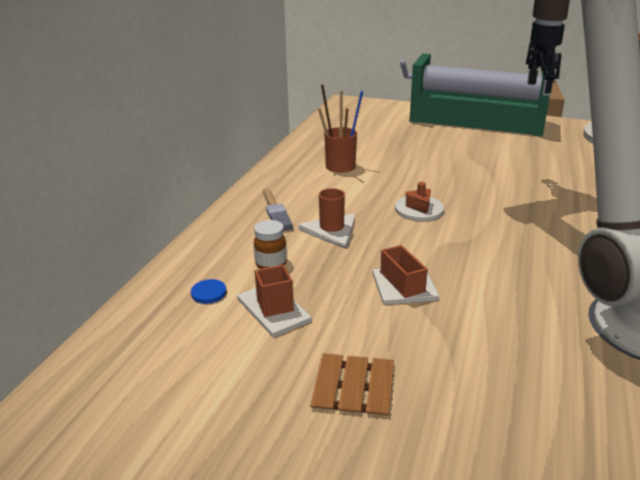

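The top view shows four bats: the square planter is on the oblong bat (248,190), the cup on the triangle bat (393,195), the trough on the square bat (312,288) and the box on the round bat (459,275). The slatted stand is at (181,277) and the jar at (316,157). The side view agrees. I'll enlarge the top view to get sub-pixel outlines.

```bash
python3 - <<'E'
import cv2
im=cv2.imread("pics/top0.png")
a=im[140:320,140:340]; b=im[140:320,350:500]
c=cv2.resize(cv2.convertScaleAbs(a,alpha=1.7),None,fx=4,fy=3.3333,interpolation=cv2.INTER_CUBIC)
c=cv2.resize(cv2.convertScaleAbs(a[5:150+5+25],alpha=1.7),None,fx=3.4,fy=3.4,interpolation=cv2.INTER_CUBIC)
cv2.imwrite("pics/cropA.png",c)
E
cat > h.py <<'E'
from cell import *
import numpy as np, cv2
def ray(n,px,info=None):
    i=info or camera_info(n); K=np.array([[i['fx'],0,i['cx']],[0,i['fy'],i['cy']],[0,0,1]])
    u=cv2.undistortPoints(np.array(px,float).reshape(-1,1,2),K,np.array(i['distortion'])).reshape(-1,2)
    d=np.c_[u,np.ones(len(u))]@i['R']; o=-i['R'].T@i['t']; return o,d
def w(n,px,z,info=None):
    o,d=ray(n,px,info); return o+d*((z-o[2])/d[:,2])[:,None]
E
python3 - <<'E'
from h import *
np.set_printoptions(precision=3,suppress=True)
print(w("top",[(255,155),(281,178),(241,224),(217,202)],.012)) # oblong bat
print(w("top",[(328,257),(344,294),(301,318),(281,275)],.012)) # square bat
print(w("top",[(386,166),(420,211),(360,221)],.012), w("top",[(459,275)],.012))
print(w("top",[(152,254),(204,248),(211,299),(160,307)],.012))
print(w("top",[(316,153)],.085))
i=camera_info("wrist");print(-i['R'].T@i['t'],i)
E
```

```text
[[0.739 0.145 0.012]
 [0.689 0.086 0.012]
 [0.585 0.171 0.012]
 [0.632 0.225 0.012]]
[[ 0.517 -0.021  0.012]
 [ 0.437 -0.057  0.012]
 [ 0.384  0.035  0.012]
 [ 0.476  0.081  0.012]]
[[ 0.721 -0.146  0.012]
 [ 0.622 -0.223  0.012]
 [ 0.597 -0.09   0.012]] [[ 0.482 -0.311  0.012]]
[[0.516 0.364 0.012]
 [0.531 0.25  0.012]
 [0.421 0.231 0.012]
 [0.401 0.342 0.012]]
[[0.73  0.011 0.085]]
[ 0.19  -0.598  0.373] {'fx': 362.2522181316515, 'fy': 362.2522181316515, 'cx': 319.64899415740587, 'cy': 234.92817049264733, 'distortion': array([-0.037,  0.   ,  0.   ,  0.   ,  0.   ]), 'R': array([[-0.401,  0.916,  0.002],
       [ 0.884,  0.387,  0.26 ],
       [ 0.238,  0.106, -0.965]]), 't': array([ 0.623, -0.034,  0.379])}
```

```bash
python3 -m handwheel '[{"hand":85,"linear":[230,340,70],"delta_rot":[0,0,0]},{"hand":85,"linear":[230,340,70],"delta_rot":[0,0,0]},{"hand":85,"linear":[230,340,70],"delta_rot":[0,0,0]},{"hand":85,"linear":[230,340,70],"delta_rot":[0,0,0]},{"hand":85,"linear":[230,340,70],"delta_rot":[0,0,0]},{"hand":85,"linear":[230,340,70],"delta_rot":[0,0,0]},{"hand":85,"linear":[230,340,70],"delta_rot":[0,0,0]},{"hand":85,"linear":[230,340,70],"delta_rot":[0,0,0]},{"hand":85,"linear":[230,340,70],"delta_rot":[0,0,0]},{"hand":85,"linear":[230,340,70],"delta_rot":[0,0,0]}]' 40; python3 - <<'E'
from h import *
import pickle
i=camera_info("wrist"); im=camera("wrist")[:,:,::-1]; cv2.imwrite("pics/w1.png",im); pickle.dump(i,open("w1.pkl","wb")); print(get_obs()['clock'])
E
python3 -m handwheel '[{"hand":85,"linear":[10,340,30],"delta_rot":[0,0,0]},{"hand":85,"linear":[10,340,30],"delta_rot":[0,0,0]},{"hand":85,"linear":[10,340,30],"delta_rot":[0,0,0]},{"hand":85,"linear":[10,340,30],"delta_rot":[0,0,0]},{"hand":85,"linear":[10,340,30],"delta_rot":[0,0,0]},{"hand":85,"linear":[10,340,30],"delta_rot":[0,0,0]},{"hand":85,"linear":[10,340,30],"delta_rot":[0,0,0]},{"hand":85,"linear":[10,340,30],"delta_rot":[0,0,0]},{"hand":85,"linear":[10,340,30],"delta_rot":[0,0,0]}]' 40; python3 - <<'E'
from h import *
import pickle
i=camera_info("wrist"); im=camera("wrist")[:,:,::-1]; cv2.imwrite("pics/w2.png",im); pickle.dump(i,open("w2.pkl","wb")); print(get_obs()['clock'])
E
```

```text
clock: 1.35
eef_pos: [0.4794, -0.2334, 0.3009]
orientation: [-0.0, -0.204, 0.979, 0.0]
ft_force: [-0.2, -0.1, 0.9]
grip_width: 0.0846
finger_force: 0.0
1.4
clock: 2.52
eef_pos: [0.4901, 0.106, 0.3313]
orientation: [-0.0, -0.203, 0.979, -0.0]
ft_force: [1.0, 0.7, 0.0]
grip_width: 0.0852
finger_force: 0.0
2.575
```

View pics/w1.png

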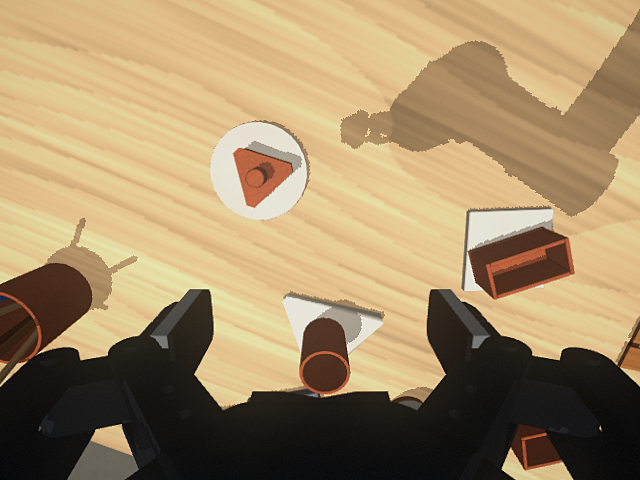

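View pics/w2.png

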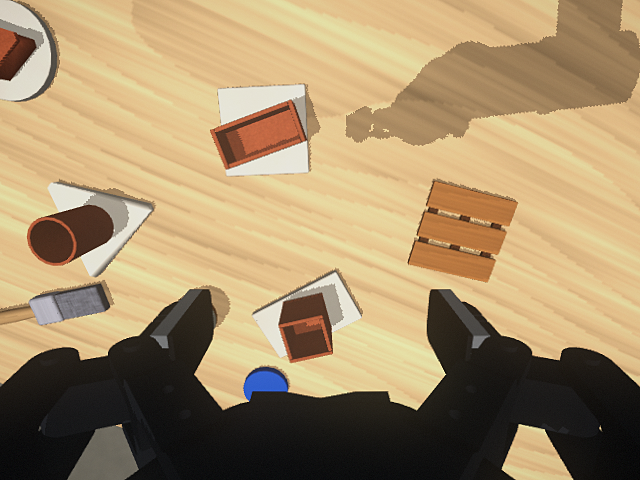

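w1 shows the round bat at (259,170) with the knob at (258,174), and the cup rim at (325,372). In w2 the square bat and trough are at (260,130), the stand at (462,232), the oblong bat and square pot at (306,315), and the triangle bat's corners at (51,183), (154,207) and (97,275). I'll make an enlarged composite to read these more closely.

```bash
python3 - <<'E'
import cv2,numpy as np
a=cv2.imread("pics/w2.png"); b=cv2.imread("pics/w1.png")
def crop(im,x,y,w,h,s=4):
    c=cv2.resize(im[y:y+h,x:x+w],None,fx=s,fy=s,interpolation=cv2.INTER_CUBIC)
    for k in range(0,w,20): cv2.putText(c,str(x+k),(k*s,9),0,.35,(255,0,0),1); c[:,k*s]=c[:,k*s]*.6
    for k in range(0,h,20): cv2.putText(c,str(y+k),(0,k*s+9),0,.35,(255,0,0),1); c[k*s]=c[k*s]*.6
    return c
cv2.imwrite("pics/c1.png",np.hstack([crop(a,200,75,120,110,3),crop(a,245,265,125,110,3)]))
cv2.imwrite("pics/c1.png",np.vstack([np.hstack([crop(a,205,80,110,100,3.0.__int__()),crop(a,245,265,120,100,3)]),np.hstack([crop(a,20,175,140,100,3),crop(b,205,115,90+0,100,3)])]))
E
```

```text
(no output)
```

View pics/c1.png

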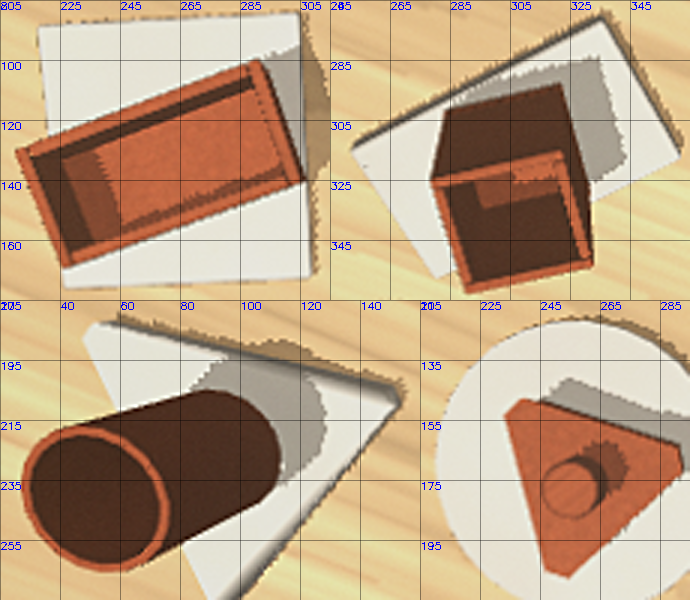

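```bash
cat > m.py <<'E'
from h import *
import pickle
np.set_printoptions(precision=1,suppress=True)
I={k:pickle.load(open(k+".pkl","rb")) for k in("w1","w2")}
def rep(nm,k,px,z):
    P=w("wrist",px,z,I[k])[:,:2]*1000; c=P.mean(0); n=len(P)
    if n==1: print(nm,c);return
    E=np.roll(P,-1,0)-P; 
    print(nm,"c",c,"sides",np.linalg.norm(E,axis=1),"ang",np.degrees(np.arctan2(E[:,1],E[:,0])), "cornerdir",np.degrees(np.arctan2(*(P-c).T[::-1])) if n==3 else "", "r",np.linalg.norm(P-c,axis=1))
rep("trough","w2",[(211,130.7),(292.3,100),(307,140.7),(226.7,169.3)],.064)
rep("sqbat","w2",[(217.7,89.3),(305,84.3),(308.7,172),(221.4,177)],.012)
rep("sqpot","w2",[(279,325),(322.3,315),(332.3,353.3),(291,362.3)],.078)
rep("oblbat","w2",[(252.7,315),(335.7,271.7),(362.3,316.7),(281,358)],.012)
rep("tribat","w2",[(50.7,183.3),(152.7,208.3),(97,275)],.012)
rep("cup","w2",[(51.7,241.7)],.092)
rep("cup w1","w1",[(325,372)],.092)
rep("rndbat","w1",[(210.3,170),(259,121.3),(308,170),(259,219)],.012)
rep("tribox","w1",[(235.7,149.7),(292.3,167.3),(250.7,206.3)],.046)
rep("knob","w1",[(255.3,178)],.074)
rep("stand","w2",[(434,180),(517,202),(491,282),(409,263)],.012)
rep("tribat w1","w1",[(284,294),(383,317)],.012)
o=get_obs();print(o['eef_pos']*1000,o['q'])
E
python3 m.py
```

```text
trough c [454.4  18.6] sides [95.1 45.2 95.6 44.4] ang [ 132.9   43.5  -47.5 -137.2] cornerdir  r [52.7 52.5 53.  52.5]
sqbat c [451.3  13.8] sides [105.2 104.2 111.3 105.1] ang [ 116.4   25.6  -63.3 -157.7] cornerdir  r [72.6 75.8 74.5 78.2]
sqpot c [656.6 161.3] sides [54.4 54.4 53.5 54.1] ang [ 128.    36.9  -52.3 -142. ] cornerdir  r [38.3 38.6 38.  38.1]
oblbat c [659.8 162. ] sides [133.3  77.8 134.6  79.2] ang [ 142.8   53.1  -36.6 -127.8] cornerdir  r [77.2 77.5 77.4 78.4]
tribat c [ 646.2 -143.8] sides [136.  129.8 133.7] ang [  99.3  -20.3 -138.2] cornerdir [-109.2  128.7   11.2] r [78.8 76.6 75.3]
cup [ 651.9 -150.9]
cup w1 [ 650.2 -151.2]
rndbat c [ 482.5 -309.2] sides [81.4 78.4 84.5 81.2] ang [ 156.1   68.8  -22.  -113.5] cornerdir  r [57.8 56.2 57.9 58.3]
tribox c [ 481.3 -303.1] sides [63.4 63.8 63.1] ang [  96.3  -24.2 -144.3] cornerdir [-113.9  126.2    5.6] r [36.4 36.8 36.7]
knob [ 481.6 -302.8]
stand c [465.7 303.8] sides [115.1 113.8 119.3 114.6] ang [  99.5   13.1  -80.  -169. ] cornerdir  r [82.9 79.2 84.1 81.1]
tribat w1 c [ 605.8 -156.7] sides [133.8 133.8] ang [ 99.3 -80.7] cornerdir  r [66.9 66.9]
[490.2 106.1 331.3] [ 0.5  0.1 -0.1  0.  -1.3 -1.7]
```

Measured sizes match the given ones to about 1–2 mm. I'll start with the cup, taking it to the stand.

```bash
python3 -m handwheel '[{"hand":85,"linear":[161,-257,-180],"delta_rot":[0,0,0]},{"hand":85,"linear":[161,-257,-180],"delta_rot":[0,0,0]},{"hand":85,"linear":[161,-257,-180],"delta_rot":[0,0,0]},{"hand":85,"linear":[161,-257,-180],"delta_rot":[0,0,0]},{"hand":85,"linear":[161,-257,-180],"delta_rot":[0,0,0]},{"hand":85,"linear":[161,-257,-180],"delta_rot":[0,0,0]},{"hand":85,"linear":[161,-257,-180],"delta_rot":[0,0,0]},{"hand":85,"linear":[161,-257,-180],"delta_rot":[0,0,0]},{"hand":85,"linear":[161,-257,-205],"delta_rot":[0,0,0]},{"hand":85,"linear":[161,-257,-230],"delta_rot":[0,0,0]},{"hand":85,"linear":[161,-257,-255],"delta_rot":[0,0,0]},{"hand":85,"linear":[161,-257,-275],"delta_rot":[0,0,0]},{"hand":85,"linear":[161,-257,-285],"delta_rot":[0,0,0]},{"hand":85,"linear":[161,-257,-285],"delta_rot":[0,0,0]},{"hand":45,"linear":[161,-257,-285],"delta_rot":[0,0,0]},{"hand":45,"linear":[161,-257,-285],"delta_rot":[0,0,0]},{"hand":45,"linear":[161,-257,-285],"delta_rot":[0,0,0]},{"hand":45,"linear":[161,-257,-285],"delta_rot":[0,0,0]},{"hand":45,"linear":[161,-257,-285],"delta_rot":[0,0,0]},{"hand":45,"linear":[161,-257,-285],"delta_rot":[0,0,0]}]' 35
```

```text
clock: 5.08
eef_pos: [0.6522, -0.1499, 0.0481]
orientation: [0.001, -0.205, 0.979, -0.001]
ft_force: [-0.9, 0.0, 5.3]
grip_width: 0.0568
finger_force: 36.9
```

```bash
python3 -m handwheel '[{"hand":45,"linear":[0,0,30],"delta_rot":[0,0,0]},{"hand":45,"linear":[0,0,80],"delta_rot":[0,0,0]},{"hand":45,"linear":[0,0,130],"delta_rot":[0,0,0]},{"hand":45,"linear":[-20,40,130],"delta_rot":[0,0,0]},{"hand":45,"linear":[-40,95,130],"delta_rot":[0,0,0]},{"hand":45,"linear":[-60,150,130],"delta_rot":[0,0,0]},{"hand":45,"linear":[-80,205,130],"delta_rot":[0,0,0]},{"hand":45,"linear":[-105,260,130],"delta_rot":[0,0,0]},{"hand":45,"linear":[-125,310,130],"delta_rot":[0,0,0]},{"hand":45,"linear":[-150,365,130],"delta_rot":[0,0,0]},{"hand":45,"linear":[-170,420,130],"delta_rot":[0,0,0]},{"hand":45,"linear":[-185,454,130],"delta_rot":[0,0,0]},{"hand":45,"linear":[-185,454,100],"delta_rot":[0,0,0]},{"hand":45,"linear":[-185,454,60],"delta_rot":[0,0,0]},{"hand":45,"linear":[-185,454,30],"delta_rot":[0,0,0]},{"hand":45,"linear":[-185,454,12],"delta_rot":[0,0,0]},{"hand":45,"linear":[-185,454,6],"delta_rot":[0,0,0]},{"hand":45,"linear":[-185,454,3],"delta_rot":[0,0,0]},{"hand":45,"linear":[-185,454,3],"delta_rot":[0,0,0]}]' 35
```

```text
clock: 7.45
eef_pos: [0.4664, 0.3045, 0.0499]
orientation: [0.0, -0.204, 0.979, 0.0]
ft_force: [0.1, -0.3, -1.4]
grip_width: 0.0576
finger_force: 38.4
```

```bash
python3 -m handwheel '[{"hand":45,"linear":[0,0,-1],"delta_rot":[0,0,0]},{"hand":45,"linear":[0,0,-2],"delta_rot":[0,0,0]},{"hand":85,"linear":[0,0,-2],"delta_rot":[0,0,0]},{"hand":85,"linear":[0,0,-2],"delta_rot":[0,0,0]},{"hand":85,"linear":[0,0,-2],"delta_rot":[0,0,0]},{"hand":85,"linear":[0,0,-2],"delta_rot":[0,0,0]},{"hand":85,"linear":[0,0,15],"delta_rot":[0,0,0]},{"hand":85,"linear":[0,0,50],"delta_rot":[0,0,0]},{"hand":85,"linear":[0,0,110],"delta_rot":[0,0,0]},{"hand":85,"linear":[0,0,150],"delta_rot":[0,0,0]},{"hand":85,"linear":[64,-494,272],"delta_rot":[0,0,0]},{"hand":85,"linear":[64,-494,272],"delta_rot":[0,0,0]},{"hand":85,"linear":[64,-494,272],"delta_rot":[0,0,0]},{"hand":85,"linear":[64,-494,272],"delta_rot":[0,0,0]},{"hand":85,"linear":[64,-494,272],"delta_rot":[0,0,0]},{"hand":85,"linear":[64,-494,272],"delta_rot":[0,0,0]},{"hand":85,"linear":[64,-494,272],"delta_rot":[0,0,0]},{"hand":85,"linear":[64,-494,272],"delta_rot":[0,0,0]},{"hand":85,"linear":[64,-494,272],"delta_rot":[0,0,0]},{"hand":85,"linear":[64,-494,272],"delta_rot":[0,0,0]}]' 35; python3 - <<'E'
from h import *
import pickle
i=camera_info("wrist"); im=camera("wrist")[:,:,::-1]; cv2.imwrite("pics/w3.png",im); pickle.dump(i,open("w3.pkl","wb")); print(get_obs()['clock'])
E
```

```text
clock: 9.95
eef_pos: [0.5299, -0.1901, 0.3208]
orientation: [-0.0, -0.204, 0.979, 0.0]
ft_force: [-0.3, 0.0, -0.9]
grip_width: 0.085
finger_force: 0.0
10.0
```

View pics/w3.png

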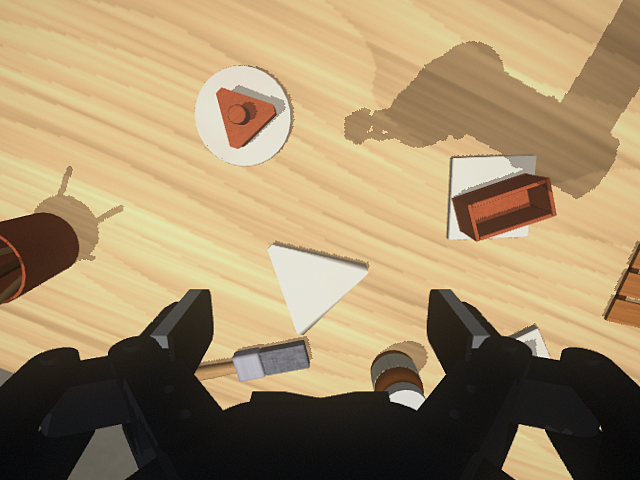

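w3 shows the triangle bat empty, with corners near (271,246), (368,266) and (302,333). The round bat is at (244,115) with the knob at (238,114). I'll fit the outlines with OpenCV.

```bash
cat > fit.py <<'E'
from h import *
import pickle
np.set_printoptions(precision=1,suppress=True)
def hull(k,x0,y0,x1,y1,smax=60,vmin=150,z=.012):
    im=cv2.imread(f"pics/{k}.png"); i=pickle.load(open(k+".pkl","rb"))
    h=cv2.cvtColor(im,cv2.COLOR_BGR2HSV); m=((h[...,1]<smax)&(h[...,2]>vmin)).astype(np.uint8)
    b=np.zeros_like(m); b[y0:y1,x0:x1]=m[y0:y1,x0:x1]
    b=cv2.morphologyEx(b,cv2.MORPH_OPEN,np.ones((3,3),np.uint8))
    c=max(cv2.findContours(b,cv2.RETR_EXTERNAL,cv2.CHAIN_APPROX_NONE)[0],key=cv2.contourArea).reshape(-1,2)
    return (w("wrist",cv2.convexHull(c).reshape(-1,2),z,i)[:,:2]*1000).astype(np.float32)
def tri(P):
    a,t=cv2.minEnclosingTriangle(P.reshape(-1,1,2)); t=t.reshape(3,2);c=t.mean(0)
    print("tri",c,np.linalg.norm(t-c,axis=1),np.degrees(np.arctan2(*(t-c).T[::-1])))
def circ(P): print("circ",cv2.minEnclosingCircle(P))
def rect(P): print("rect",cv2.minAreaRect(P))
E
python3 - <<'E'
from fit import *
tri(hull("w3",255,235,385,345)); circ(hull("w3",185,55,300,175))
i=pickle.load(open("w3.pkl","rb")); print(w("wrist",[(238,114)],.074,i)*1000)
from m import rep,I
I["w3"]=i; rep("tri3","w3",[(271,246),(368,266),(302,333)],.012)
E
```

```text
tri [ 648.7 -149. ] [85.8 83.7 85. ] [-110.8  129.3   10.4]
circ ((484.4866638183594, -309.74151611328125), 57.78738021850586)
[[ 481.4 -301.8   74. ]]
trough c [454.4  18.6] sides [95.1 45.2 95.6 44.4] ang [ 132.9   43.5  -47.5 -137.2] cornerdir  r [52.7 52.5 53.  52.5]
sqbat c [451.3  13.8] sides [105.2 104.2 111.3 105.1] ang [ 116.4   25.6  -63.3 -157.7] cornerdir  r [72.6 75.8 74.5 78.2]
sqpot c [656.6 161.3] sides [54.4 54.4 53.5 54.1] ang [ 128.    36.9  -52.3 -142. ] cornerdir  r [38.3 38.6 38.  38.1]
oblbat c [659.8 162. ] sides [133.3  77.8 134.6  79.2] ang [ 142.8   53.1  -36.6 -127.8] cornerdir  r [77.2 77.5 77.4 78.4]
tribat c [ 646.2 -143.8] sides [136.  129.8 133.7] ang [  99.3  -20.3 -138.2] cornerdir [-109.2  128.7   11.2] r [78.8 76.6 75.3]
cup [ 651.9 -150.9]
cup w1 [ 650.2 -151.2]
rndbat c [ 482.5 -309.2] sides [81.4 78.4 84.5 81.2] ang [ 156.1   68.8  -22.  -113.5] cornerdir  r [57.8 56.2 57.9 58.3]
tribox c [ 481.3 -303.1] sides [63.4 63.8 63.1] ang [  96.3  -24.2 -144.3] cornerdir [-113.9  126.2    5.6] r [36.4 36.8 36.7]
knob [ 481.6 -302.8]
stand c [465.7 303.8] sides [115.1 113.8 119.3 114.6] ang [  99.5   13.1  -80.  -169. ] cornerdir  r [82.9 79.2 84.1 81.1]
tribat w1 c [ 605.8 -156.7] sides [133.8 133.8] ang [ 99.3 -80.7] cornerdir  r [66.9 66.9]
[ 529.8 -189.2  320.7] [-0.1  0.2  0.  -0.  -1.4 -1.1]
tri3 c [ 645.4 -147.3] sides [130.4 133.2 132.8] ang [ 101.3  -18.2 -139.5] cornerdir [-109.4  131.9   11.1] r [75.7 75.9 77.3]
```

```bash
python3 -m handwheel '[{"hand":60,"linear":[-48,-113,-180],"delta_rot":[0,0,0]},{"hand":60,"linear":[-48,-113,-180],"delta_rot":[0,0,0]},{"hand":60,"linear":[-48,-113,-180],"delta_rot":[0,0,0]},{"hand":60,"linear":[-48,-113,-180],"delta_rot":[0,0,0]},{"hand":60,"linear":[-48,-113,-180],"delta_rot":[0,0,0]},{"hand":60,"linear":[-48,-113,-210],"delta_rot":[0,0,0]},{"hand":60,"linear":[-48,-113,-240],"delta_rot":[0,0,0]},{"hand":60,"linear":[-48,-113,-260],"delta_rot":[0,0,0]},{"hand":60,"linear":[-48,-113,-268],"delta_rot":[0,0,0]},{"hand":60,"linear":[-48,-113,-268],"delta_rot":[0,0,0]},{"hand":10,"linear":[-48,-113,-268],"delta_rot":[0,0,0]},{"hand":10,"linear":[-48,-113,-268],"delta_rot":[0,0,0]},{"hand":10,"linear":[-48,-113,-268],"delta_rot":[0,0,0]},{"hand":10,"linear":[-48,-113,-268],"delta_rot":[0,0,0]},{"hand":10,"linear":[-48,-113,-268],"delta_rot":[0,0,0]},{"hand":10,"linear":[-48,-113,-268],"delta_rot":[0,0,0]},{"hand":10,"linear":[-48,-113,-268],"delta_rot":[0,0,0]}]' 40; ls -la pics >/dev/null
```

```text
clock: 12.12
eef_pos: [0.4828, -0.3031, 0.0543]
orientation: [0.001, -0.205, 0.979, -0.001]
ft_force: [0.3, -0.1, 5.7]
grip_width: 0.0185
finger_force: 39.3
```

```bash
python3 -m handwheel '[{"hand":10,"linear":[0,0,20],"delta_rot":[0,0,0]},{"hand":10,"linear":[0,0,60],"delta_rot":[0,0,0]},{"hand":10,"linear":[40,35,80],"delta_rot":[0,0,4]},{"hand":10,"linear":[80,75,80],"delta_rot":[0,0,4]},{"hand":10,"linear":[120,115,80],"delta_rot":[0,0,4]},{"hand":10,"linear":[165,154,80],"delta_rot":[0,0,4]},{"hand":10,"linear":[165,154,80],"delta_rot":[0,0,4]},{"hand":10,"linear":[165,154,50],"delta_rot":[0,0,4]},{"hand":10,"linear":[165,154,25],"delta_rot":[0,0,4]},{"hand":10,"linear":[165,154,10],"delta_rot":[0,0,4]},{"hand":10,"linear":[165,154,6],"delta_rot":[0,0,4]},{"hand":10,"linear":[165,154,4],"delta_rot":[0,0,4]},{"hand":10,"linear":[165,154,4],"delta_rot":[0,0,4]},{"hand":10,"linear":[165,154,4],"delta_rot":[0,0,4]}]' 40
```

```text
clock: 13.88
eef_pos: [0.6477, -0.1488, 0.0582]
orientation: [0.001, -0.239, 0.971, -0.0]
ft_force: [-0.1, -0.1, -2.0]
grip_width: 0.0184
finger_force: 39.6
```

```bash
python3 -m handwheel '[{"hand":10,"linear":[0,0,-1],"delta_rot":[0,0,0]},{"hand":10,"linear":[0,0,-2],"delta_rot":[0,0,0]},{"hand":10,"linear":[0,0,-2],"delta_rot":[0,0,0]}]' 40
```

```text
clock: 14.25
eef_pos: [0.6471, -0.1487, 0.0552]
orientation: [-0.0, -0.238, 0.971, 0.0]
ft_force: [-0.1, 0.8, -1.3]
grip_width: 0.0184
finger_force: 39.6
```

```bash
python3 -m handwheel '[{"hand":10,"linear":[0,0,-1],"delta_rot":[0,0,0]},{"hand":10,"linear":[0,0,-1],"delta_rot":[0,0,0]},{"hand":50,"linear":[0,0,-1],"delta_rot":[0,0,0]},{"hand":50,"linear":[0,0,-1],"delta_rot":[0,0,0]},{"hand":50,"linear":[0,0,-1],"delta_rot":[0,0,0]},{"hand":50,"linear":[0,0,20],"delta_rot":[0,0,0]},{"hand":50,"linear":[0,0,60],"delta_rot":[0,0,0]},{"hand":85,"linear":[-60,-20,120],"delta_rot":[0,0,-4]},{"hand":85,"linear":[-118,-41,265],"delta_rot":[0,0,-4]},{"hand":85,"linear":[-118,-41,265],"delta_rot":[0,0,-4]},{"hand":85,"linear":[-118,-41,265],"delta_rot":[0,0,-4]},{"hand":85,"linear":[-118,-41,265],"delta_rot":[0,0,-4]},{"hand":85,"linear":[-118,-41,265],"delta_rot":[0,0,-4]},{"hand":85,"linear":[-118,-41,265],"delta_rot":[0,0,-4]}]' 40; python3 - <<'E'
from h import *
import pickle
i=camera_info("wrist"); im=camera("wrist")[:,:,::-1]; cv2.imwrite("pics/w4.png",im); pickle.dump(i,open("w4.pkl","wb"))
cv2.imwrite("pics/w4c.png",cv2.resize(im[40:345,180:390],None,fx=1.9,fy=1.9,interpolation=cv2.INTER_CUBIC))
from fit import *
circ(hull("w4",185,55,300,175))
E
```

```text
clock: 16.0
eef_pos: [0.5289, -0.1894, 0.3185]
orientation: [-0.002, -0.205, 0.979, 0.001]
ft_force: [0.6, 0.9, 0.1]
grip_width: 0.0846
finger_force: 0.0
circ ((484.3277282714844, -309.6631774902344), 57.71310806274414)
```

View pics/w4c.png

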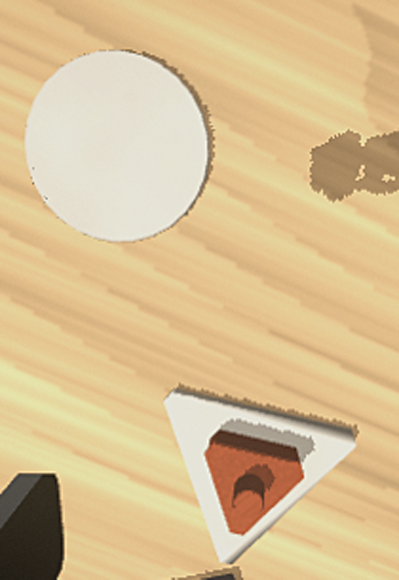

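w4 shows the box upright on the triangle bat, with its top-face corners at crop (212,449), (301,469) and (237,532). The round bat is empty. I'll check the centring numerically.

```bash
python3 - <<'E' | tail -2
from m import *
i=I["w4"]=pickle.load(open("w4.pkl","rb"))
f=lambda L:[(x/1.9+180-.25,y/1.9+40-.25) for x,y in L]
rep("box","w4",f([(212,449),(301,469),(237,532)]),.046)
rep("bat","w4",f([(165,396),(356,440),(226,563)]),.012)
E
```

```text
box c [ 644.7 -148.4] sides [59.3 61.9 61.3] ang [ 100.1  -19.2 -141.7] cornerdir [-111.4  131.2    9.4] r [34.5 34.9 36. ]
bat c [ 648.6 -148.2] sides [135.5 132.9 134. ] ang [ 100.   -20.1 -139.1] cornerdir [-109.4  129.6   10.6] r [78.2 77.5 76.7]
```

```bash
python3 -m handwheel '[{"hand":85,"linear":[-63,494,-170],"delta_rot":[0,0,0]},{"hand":85,"linear":[-63,494,-170],"delta_rot":[0,0,0]},{"hand":85,"linear":[-63,494,-170],"delta_rot":[0,0,0]},{"hand":85,"linear":[-63,494,-170],"delta_rot":[0,0,0]},{"hand":85,"linear":[-63,494,-170],"delta_rot":[0,0,0]},{"hand":85,"linear":[-63,494,-170],"delta_rot":[0,0,0]},{"hand":85,"linear":[-63,494,-170],"delta_rot":[0,0,0]},{"hand":85,"linear":[-63,494,-170],"delta_rot":[0,0,0]},{"hand":85,"linear":[-63,494,-170],"delta_rot":[0,0,0]},{"hand":85,"linear":[-63,494,-170],"delta_rot":[0,0,0]},{"hand":85,"linear":[-63,494,-200],"delta_rot":[0,0,0]},{"hand":85,"linear":[-63,494,-230],"delta_rot":[0,0,0]},{"hand":85,"linear":[-63,494,-255],"delta_rot":[0,0,0]},{"hand":85,"linear":[-63,494,-271],"delta_rot":[0,0,0]},{"hand":85,"linear":[-63,494,-271],"delta_rot":[0,0,0]},{"hand":45,"linear":[-63,494,-271],"delta_rot":[0,0,0]},{"hand":45,"linear":[-63,494,-271],"delta_rot":[0,0,0]},{"hand":45,"linear":[-63,494,-271],"delta_rot":[0,0,0]},{"hand":45,"linear":[-63,494,-271],"delta_rot":[0,0,0]},{"hand":45,"linear":[-63,494,-271],"delta_rot":[0,0,0]}]' 35
```

```text
clock: 18.55
eef_pos: [0.4669, 0.3047, 0.0508]
orientation: [0.001, -0.205, 0.979, 0.0]
ft_force: [-0.1, -2.8, 5.8]
grip_width: 0.057
finger_force: 37.4
```

```bash
python3 -m handwheel '[{"hand":45,"linear":[0,0,30],"delta_rot":[0,0,0]},{"hand":45,"linear":[0,0,80],"delta_rot":[0,0,0]},{"hand":45,"linear":[0,0,120],"delta_rot":[0,0,0]},{"hand":45,"linear":[17,-55,120],"delta_rot":[0,0,0]},{"hand":45,"linear":[17,-110,120],"delta_rot":[0,0,0]},{"hand":45,"linear":[17,-165,120],"delta_rot":[0,0,0]},{"hand":45,"linear":[17,-220,120],"delta_rot":[0,0,0]},{"hand":45,"linear":[17,-275,120],"delta_rot":[0,0,0]},{"hand":45,"linear":[17,-330,120],"delta_rot":[0,0,0]},{"hand":45,"linear":[17,-385,120],"delta_rot":[0,0,0]},{"hand":45,"linear":[17,-440,120],"delta_rot":[0,0,0]},{"hand":45,"linear":[17,-495,120],"delta_rot":[0,0,0]},{"hand":45,"linear":[17,-550,120],"delta_rot":[0,0,0]},{"hand":45,"linear":[17,-600,120],"delta_rot":[0,0,0]},{"hand":45,"linear":[17,-614,120],"delta_rot":[0,0,0]},{"hand":45,"linear":[17,-614,80],"delta_rot":[0,0,0]},{"hand":45,"linear":[17,-614,40],"delta_rot":[0,0,0]},{"hand":45,"linear":[17,-614,15],"delta_rot":[0,0,0]},{"hand":45,"linear":[17,-614,5],"delta_rot":[0,0,0]},{"hand":45,"linear":[17,-614,5],"delta_rot":[0,0,0]}]' 35
```

```text
clock: 21.05
eef_pos: [0.4832, -0.3092, 0.0541]
orientation: [-0.0, -0.205, 0.979, 0.0]
ft_force: [-0.1, 0.0, -2.0]
grip_width: 0.057
finger_force: 38.7
```

```bash
python3 -m handwheel '[{"hand":45,"linear":[0,0,-1],"delta_rot":[0,0,0]},{"hand":45,"linear":[0,0,-1],"delta_rot":[0,0,0]},{"hand":45,"linear":[0,0,-1],"delta_rot":[0,0,0]}]' 35
```

```text
clock: 21.42
eef_pos: [0.4835, -0.3098, 0.054]
orientation: [0.001, -0.204, 0.979, -0.0]
ft_force: [0.1, -0.7, -2.5]
grip_width: 0.0574
finger_force: 38.8
```

```bash
python3 -m handwheel '[{"hand":45,"linear":[0,0,-1],"delta_rot":[0,0,0]},{"hand":45,"linear":[0,0,-2],"delta_rot":[0,0,0]},{"hand":45,"linear":[0,0,-2.5],"delta_rot":[0,0,0]},{"hand":45,"linear":[0,0,-2.5],"delta_rot":[0,0,0]}]' 35
```

```text
clock: 21.92
eef_pos: [0.4831, -0.3097, 0.0509]
orientation: [-0.0, -0.204, 0.979, 0.0]
ft_force: [-0.7, -0.4, -0.7]
grip_width: 0.0573
finger_force: 38.8
```

```bash
python3 -m handwheel '[{"hand":85,"linear":[0,0,0],"delta_rot":[0,0,0]},{"hand":85,"linear":[0,0,0],"delta_rot":[0,0,0]},{"hand":85,"linear":[0,0,0],"delta_rot":[0,0,0]},{"hand":85,"linear":[0,0,0],"delta_rot":[0,0,0]},{"hand":85,"linear":[0,0,15],"delta_rot":[0,0,0]},{"hand":85,"linear":[0,0,50],"delta_rot":[0,0,0]},{"hand":85,"linear":[0,0,110],"delta_rot":[0,0,0]},{"hand":85,"linear":[0,0,150],"delta_rot":[0,0,0]},{"hand":85,"linear":[172,471,150],"delta_rot":[0,0,14]},{"hand":85,"linear":[172,471,150],"delta_rot":[0,0,14]},{"hand":85,"linear":[172,471,150],"delta_rot":[0,0,14]},{"hand":85,"linear":[172,471,150],"delta_rot":[0,0,14]},{"hand":85,"linear":[172,471,150],"delta_rot":[0,0,14]},{"hand":85,"linear":[172,471,150],"delta_rot":[0,0,14]},{"hand":85,"linear":[172,471,150],"delta_rot":[0,0,14]},{"hand":85,"linear":[172,471,150],"delta_rot":[0,0,14]},{"hand":85,"linear":[172,471,150],"delta_rot":[0,0,14]},{"hand":85,"linear":[172,471,150],"delta_rot":[0,0,14]},{"hand":85,"linear":[172,471,100],"delta_rot":[0,0,14]},{"hand":85,"linear":[172,471,100],"delta_rot":[0,0,14]}]' 35
```

```text
clock: 24.42
eef_pos: [0.6523, 0.1587, 0.1475]
orientation: [-0.005, -0.321, 0.947, -0.0]
ft_force: [-0.0, -0.8, 0.3]
grip_width: 0.0852
finger_force: 0.0
```

```bash
python3 -m handwheel '[{"hand":85,"linear":[0,0,0],"delta_rot":[0,0,0]},{"hand":85,"linear":[0,0,-30],"delta_rot":[0,0,0]},{"hand":85,"linear":[0,0,-60],"delta_rot":[0,0,0]},{"hand":85,"linear":[0,0,-90],"delta_rot":[0,0,0]},{"hand":85,"linear":[0,0,-111],"delta_rot":[0,0,0]},{"hand":85,"linear":[0,0,-111],"delta_rot":[0,0,0]},{"hand":45,"linear":[0,0,-111],"delta_rot":[0,0,0]},{"hand":45,"linear":[0,0,-111],"delta_rot":[0,0,0]},{"hand":45,"linear":[0,0,-111],"delta_rot":[0,0,0]},{"hand":45,"linear":[0,0,-111],"delta_rot":[0,0,0]},{"hand":45,"linear":[0,0,-111],"delta_rot":[0,0,0]},{"hand":45,"linear":[0,0,-111],"delta_rot":[0,0,0]}]' 35
```

```text
clock: 25.92
eef_pos: [0.6568, 0.1617, 0.0424]
orientation: [0.002, -0.323, 0.947, -0.0]
ft_force: [1.1, -0.6, 5.5]
grip_width: 0.0557
finger_force: 38.9
```

```bash
python3 -m handwheel '[{"hand":45,"linear":[0,0,30],"delta_rot":[0,0,0]},{"hand":45,"linear":[0,0,80],"delta_rot":[0,0,0]},{"hand":45,"linear":[-30,25,90],"delta_rot":[0,0,0]},{"hand":45,"linear":[-75,55,90],"delta_rot":[0,0,0]},{"hand":45,"linear":[-120,90,90],"delta_rot":[0,0,0]},{"hand":45,"linear":[-165,122,90],"delta_rot":[0,0,0]},{"hand":45,"linear":[-190,142,90],"delta_rot":[0,0,0]},{"hand":45,"linear":[-190,142,60],"delta_rot":[0,0,0]},{"hand":45,"linear":[-190,142,30],"delta_rot":[0,0,0]},{"hand":45,"linear":[-190,142,10],"delta_rot":[0,0,0]},{"hand":45,"linear":[-190,142,5],"delta_rot":[0,0,0]},{"hand":45,"linear":[-190,142,2],"delta_rot":[0,0,0]},{"hand":45,"linear":[-190,142,1],"delta_rot":[0,0,0]},{"hand":45,"linear":[-190,142,1],"delta_rot":[0,0,0]},{"hand":45,"linear":[-190,142,1],"delta_rot":[0,0,0]}]' 35
```

```text
clock: 27.8
eef_pos: [0.4655, 0.3035, 0.0424]
orientation: [0.001, -0.322, 0.947, 0.0]
ft_force: [-2.7, -1.7, 5.8]
grip_width: 0.0558
finger_force: 39.2
```

```bash
python3 -m handwheel '[{"hand":85,"linear":[0,0,0],"delta_rot":[0,0,0]},{"hand":85,"linear":[0,0,0],"delta_rot":[0,0,0]},{"hand":85,"linear":[0,0,0],"delta_rot":[0,0,0]},{"hand":85,"linear":[0,0,0],"delta_rot":[0,0,0]},{"hand":85,"linear":[0,0,20],"delta_rot":[0,0,0]},{"hand":85,"linear":[0,0,60],"delta_rot":[0,0,0]},{"hand":85,"linear":[0,0,110],"delta_rot":[0,0,0]},{"hand":85,"linear":[24,-198,290],"delta_rot":[0,0,-14]},{"hand":85,"linear":[24,-198,290],"delta_rot":[0,0,-14]},{"hand":85,"linear":[24,-198,290],"delta_rot":[0,0,-14]},{"hand":85,"linear":[24,-198,290],"delta_rot":[0,0,-14]},{"hand":85,"linear":[24,-198,290],"delta_rot":[0,0,-14]},{"hand":85,"linear":[24,-198,290],"delta_rot":[0,0,-14]},{"hand":85,"linear":[24,-198,290],"delta_rot":[0,0,-14]},{"hand":85,"linear":[24,-198,290],"delta_rot":[0,0,-14]}]' 35; python3 - <<'E'
from h import *
import pickle
i=camera_info("wrist"); im=camera("wrist")[:,:,::-1]; cv2.imwrite("pics/w5.png",im); pickle.dump(i,open("w5.pkl","wb"))
from fit import *
rect(hull("w5",245,255,385,385))
E
```

```text
clock: 29.68
eef_pos: [0.4887, 0.1061, 0.3292]
orientation: [-0.002, -0.205, 0.979, -0.0]
ft_force: [-0.6, -0.4, 0.3]
grip_width: 0.0852
finger_force: 0.0
rect ((660.2998657226562, 160.78106689453125), (79.73076629638672, 135.31605529785156), 52.57361602783203)
```

View pics/w5.png

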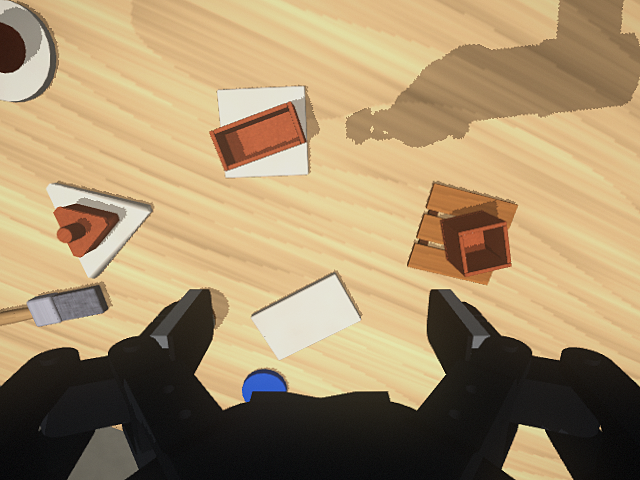

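w5 shows the oblong bat empty at (306,315), the planter upright on the stand, and the box and cup standing on their bats. The fitted oblong bat is 135 x 80 mm at (660,161), with its long axis at 142.6°. The trough is next.

```bash
python3 -m handwheel '[{"hand":85,"linear":[-34,-87,-200],"delta_rot":[0,0,-71]},{"hand":85,"linear":[-34,-87,-200],"delta_rot":[0,0,-71]},{"hand":85,"linear":[-34,-87,-200],"delta_rot":[0,0,-71]},{"hand":85,"linear":[-34,-87,-200],"delta_rot":[0,0,-71]},{"hand":85,"linear":[-34,-87,-200],"delta_rot":[0,0,-71]},{"hand":85,"linear":[-34,-87,-200],"delta_rot":[0,0,-71]},{"hand":85,"linear":[-34,-87,-200],"delta_rot":[0,0,-71]},{"hand":85,"linear":[-34,-87,-200],"delta_rot":[0,0,-71]},{"hand":85,"linear":[-34,-87,-200],"delta_rot":[0,0,-71]},{"hand":85,"linear":[-34,-87,-200],"delta_rot":[0,0,-71]}]' 35
```

```text
clock: 30.98
eef_pos: [0.4551, 0.0184, 0.1307]
orientation: [-0.0, 0.401, 0.916, -0.0]
ft_force: [-0.2, 0.5, 0.4]
grip_width: 0.0847
finger_force: 0.0
```

```bash
python3 -m handwheel '[{"hand":85,"linear":[0,0,-30],"delta_rot":[0,0,0]},{"hand":85,"linear":[0,0,-60],"delta_rot":[0,0,0]},{"hand":85,"linear":[0,0,-85],"delta_rot":[0,0,0]},{"hand":85,"linear":[0,0,-96],"delta_rot":[0,0,0]},{"hand":85,"linear":[0,0,-96],"delta_rot":[0,0,0]},{"hand":35,"linear":[0,0,-96],"delta_rot":[0,0,0]},{"hand":35,"linear":[0,0,-96],"delta_rot":[0,0,0]},{"hand":35,"linear":[0,0,-96],"delta_rot":[0,0,0]},{"hand":35,"linear":[0,0,-96],"delta_rot":[0,0,0]},{"hand":35,"linear":[0,0,-96],"delta_rot":[0,0,0]},{"hand":35,"linear":[0,0,-96],"delta_rot":[0,0,0]}]' 40
```

```text
clock: 32.35
eef_pos: [0.4554, 0.0183, 0.0357]
orientation: [0.0, 0.402, 0.916, 0.0]
ft_force: [-1.8, 1.3, 6.6]
grip_width: 0.0454
finger_force: 42.7
```

```bash
python3 -m handwheel '[{"hand":35,"linear":[0,0,30],"delta_rot":[0,0,0]},{"hand":35,"linear":[0,0,75],"delta_rot":[0,0,0]},{"hand":35,"linear":[35,25,80],"delta_rot":[0,0,5]},{"hand":35,"linear":[80,55,80],"delta_rot":[0,0,10]},{"hand":35,"linear":[125,87,80],"delta_rot":[0,0,10]},{"hand":35,"linear":[170,118,80],"delta_rot":[0,0,10]},{"hand":35,"linear":[205.5,142.5,80],"delta_rot":[0,0,10]},{"hand":35,"linear":[205.5,142.5,80],"delta_rot":[0,0,10]},{"hand":35,"linear":[205.5,142.5,50],"delta_rot":[0,0,10]},{"hand":35,"linear":[205.5,142.5,25],"delta_rot":[0,0,10]},{"hand":35,"linear":[205.5,142.5,10],"delta_rot":[0,0,10]},{"hand":35,"linear":[205.5,142.5,5],"delta_rot":[0,0,10]},{"hand":35,"linear":[205.5,142.5,3],"delta_rot":[0,0,10]},{"hand":35,"linear":[205.5,142.5,2],"delta_rot":[0,0,10]},{"hand":35,"linear":[205.5,142.5,2],"delta_rot":[0,0,10]}]' 40
```

```text
clock: 34.22
eef_pos: [0.661, 0.161, 0.0376]
orientation: [0.0, 0.321, 0.947, 0.0]
ft_force: [-0.6, -0.4, -3.0]
grip_width: 0.0452
finger_force: 42.4
```

```bash
python3 -m handwheel '[{"hand":35,"linear":[0,0,-1],"delta_rot":[0,0,0]},{"hand":35,"linear":[0,0,-2],"delta_rot":[0,0,0]},{"hand":35,"linear":[0,0,-2],"delta_rot":[0,0,0]},{"hand":85,"linear":[0,0,-2],"delta_rot":[0,0,0]},{"hand":85,"linear":[0,0,-2],"delta_rot":[0,0,0]},{"hand":85,"linear":[0,0,-2],"delta_rot":[0,0,0]},{"hand":85,"linear":[0,0,-2],"delta_rot":[0,0,0]},{"hand":85,"linear":[0,0,20],"delta_rot":[0,0,0]},{"hand":85,"linear":[0,0,60],"delta_rot":[0,0,0]},{"hand":85,"linear":[0,0,110],"delta_rot":[0,0,0]},{"hand":85,"linear":[-170,-55,293],"delta_rot":[0,0,61]},{"hand":85,"linear":[-170,-55,293],"delta_rot":[0,0,61]},{"hand":85,"linear":[-170,-55,293],"delta_rot":[0,0,61]},{"hand":85,"linear":[-170,-55,293],"delta_rot":[0,0,61]},{"hand":85,"linear":[-170,-55,293],"delta_rot":[0,0,61]},{"hand":85,"linear":[-170,-55,293],"delta_rot":[0,0,61]},{"hand":85,"linear":[-170,-55,293],"delta_rot":[0,0,61]},{"hand":85,"linear":[-170,-55,293],"delta_rot":[0,0,61]},{"hand":85,"linear":[-170,-55,293],"delta_rot":[0,0,61]}]' 40; python3 - <<'E'
from h import *
import pickle
i=camera_info("wrist"); im=camera("wrist")[:,:,::-1]; cv2.imwrite("pics/w6.png",im); pickle.dump(i,open("w6.pkl","wb"))
from fit import *
rect(hull("w6",195,70,320,190))
E
```

```text
clock: 36.6
eef_pos: [0.4907, 0.1058, 0.3295]
orientation: [-0.0, -0.204, 0.979, -0.0]
ft_force: [-0.1, 1.0, -0.8]
grip_width: 0.0849
finger_force: 0.0
rect ((450.4219970703125, 14.199684143066406), (105.52886962890625, 105.36985778808594), 25.85128402709961)
```

View pics/w6.png

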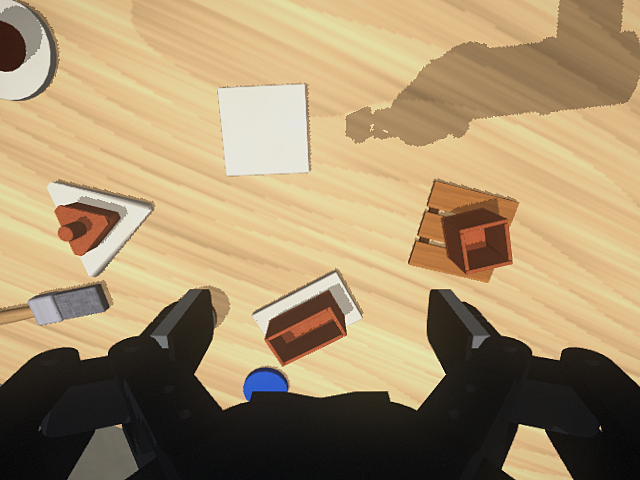

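w6 shows the trough lying along the oblong bat and the square bat empty; the fit gives 105.5 mm square at (450.5, 14.2), at 25.9°. The planter goes from the stand to its bat.

```bash
python3 -m handwheel '[{"hand":85,"linear":[-25,198,-190],"delta_rot":[0,0,14]},{"hand":85,"linear":[-25,198,-190],"delta_rot":[0,0,14]},{"hand":85,"linear":[-25,198,-190],"delta_rot":[0,0,14]},{"hand":85,"linear":[-25,198,-190],"delta_rot":[0,0,14]},{"hand":85,"linear":[-25,198,-190],"delta_rot":[0,0,14]},{"hand":85,"linear":[-25,198,-190],"delta_rot":[0,0,14]},{"hand":85,"linear":[-25,198,-190],"delta_rot":[0,0,14]},{"hand":85,"linear":[-25,198,-190],"delta_rot":[0,0,14]},{"hand":85,"linear":[-25,198,-220],"delta_rot":[0,0,14]},{"hand":85,"linear":[-25,198,-250],"delta_rot":[0,0,14]},{"hand":85,"linear":[-25,198,-275],"delta_rot":[0,0,14]},{"hand":85,"linear":[-25,198,-290],"delta_rot":[0,0,14]},{"hand":85,"linear":[-25,198,-290],"delta_rot":[0,0,14]},{"hand":45,"linear":[-25,198,-290],"delta_rot":[0,0,14]},{"hand":45,"linear":[-25,198,-290],"delta_rot":[0,0,14]},{"hand":45,"linear":[-25,198,-290],"delta_rot":[0,0,14]},{"hand":45,"linear":[-25,198,-290],"delta_rot":[0,0,14]},{"hand":45,"linear":[-25,198,-290],"delta_rot":[0,0,14]},{"hand":45,"linear":[-25,198,-290],"delta_rot":[0,0,14]}]' 35
```

```text
clock: 39.02
eef_pos: [0.4664, 0.3045, 0.0412]
orientation: [0.001, -0.322, 0.947, 0.0]
ft_force: [-1.0, -1.6, 6.2]
grip_width: 0.0556
finger_force: 38.8
```

Shift to (450.5, 14.2): (-15.5, -290), turn −11.7.

```bash
python3 -m handwheel '[{"hand":45,"linear":[0,0,30],"delta_rot":[0,0,0]},{"hand":45,"linear":[0,0,75],"delta_rot":[0,0,0]},{"hand":45,"linear":[-3,-40,80],"delta_rot":[0,0,-6]},{"hand":45,"linear":[-6,-95,80],"delta_rot":[0,0,-11.7]},{"hand":45,"linear":[-8,-150,80],"delta_rot":[0,0,-11.7]},{"hand":45,"linear":[-11,-205,80],"delta_rot":[0,0,-11.7]},{"hand":45,"linear":[-13,-255,80],"delta_rot":[0,0,-11.7]},{"hand":45,"linear":[-15.5,-290,80],"delta_rot":[0,0,-11.7]},{"hand":45,"linear":[-15.5,-290,80],"delta_rot":[0,0,-11.7]},{"hand":45,"linear":[-15.5,-290,50],"delta_rot":[0,0,-11.7]},{"hand":45,"linear":[-15.5,-290,25],"delta_rot":[0,0,-11.7]},{"hand":45,"linear":[-15.5,-290,10],"delta_rot":[0,0,-11.7]},{"hand":45,"linear":[-15.5,-290,5],"delta_rot":[0,0,-11.7]},{"hand":45,"linear":[-15.5,-290,3],"delta_rot":[0,0,-11.7]},{"hand":45,"linear":[-15.5,-290,2],"delta_rot":[0,0,-11.7]},{"hand":45,"linear":[-15.5,-290,2],"delta_rot":[0,0,-11.7]}]' 35
```

```text
clock: 41.02
eef_pos: [0.4505, 0.014, 0.0423]
orientation: [0.001, -0.224, 0.975, 0.0]
ft_force: [0.8, -0.3, -1.9]
grip_width: 0.0556
finger_force: 38.4
```

```bash
python3 -m handwheel '[{"hand":45,"linear":[0,0,-1],"delta_rot":[0,0,0]},{"hand":45,"linear":[0,0,-1.5],"delta_rot":[0,0,0]},{"hand":45,"linear":[0,0,-1.5],"delta_rot":[0,0,0]},{"hand":85,"linear":[0,0,-1.5],"delta_rot":[0,0,0]},{"hand":85,"linear":[0,0,-1.5],"delta_rot":[0,0,0]},{"hand":85,"linear":[0,0,-1.5],"delta_rot":[0,0,0]},{"hand":85,"linear":[0,0,-1.5],"delta_rot":[0,0,0]},{"hand":85,"linear":[0,0,20],"delta_rot":[0,0,0]},{"hand":85,"linear":[0,0,60],"delta_rot":[0,0,0]},{"hand":85,"linear":[0,0,110],"delta_rot":[0,0,0]},{"hand":85,"linear":[0,-80,360],"delta_rot":[0,0,0]},{"hand":85,"linear":[0,-80,360],"delta_rot":[0,0,0]},{"hand":85,"linear":[0,-80,360],"delta_rot":[0,0,0]},{"hand":85,"linear":[0,-80,360],"delta_rot":[0,0,0]},{"hand":85,"linear":[0,-80,360],"delta_rot":[0,0,0]},{"hand":85,"linear":[0,-80,360],"delta_rot":[0,0,0]},{"hand":85,"linear":[0,-80,360],"delta_rot":[0,0,0]}]' 35; python3 - <<'E'
from h import *
import pickle
i=camera_info("wrist"); im=camera("wrist")[:,:,::-1]; cv2.imwrite("pics/w7.png",im); pickle.dump(i,open("w7.pkl","wb"))
cv2.imwrite("pics/w7b.png",cv2.resize(im[0:384,100:612],None,fx=1.56,fy=1.56,interpolation=cv2.INTER_CUBIC))
E
```

```text
clock: 43.15
eef_pos: [0.4495, -0.0659, 0.3997]
orientation: [-0.002, -0.224, 0.975, 0.0]
ft_force: [-0.4, 0.1, -1.1]
grip_width: 0.0854
finger_force: 0.0
```

View pics/w7b.png

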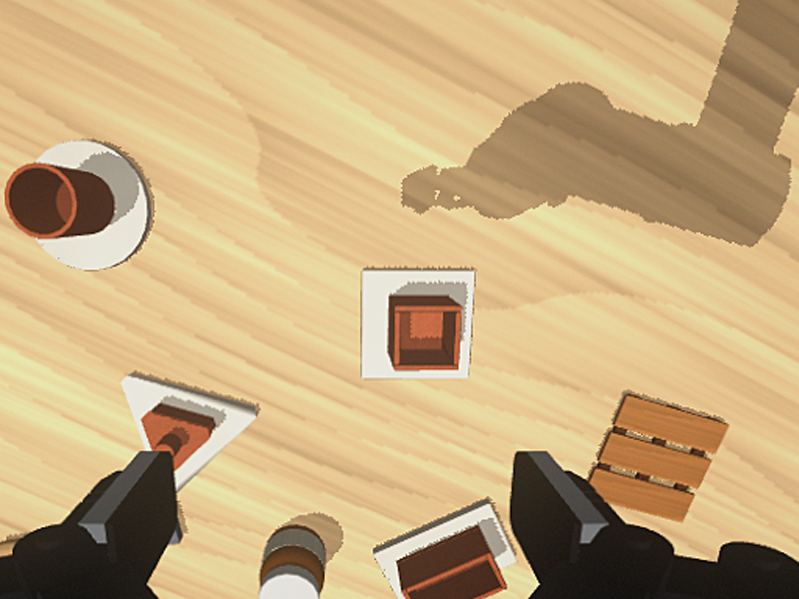

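The view shows the planter central and aligned on the square bat with its rim at (427,338), the cup upright on the round bat with its rim at (41,201), and the box and trough in place. The jar is undisturbed and the stand empty. One last numeric check before handing in.

```bash
python3 - <<'E' | tail -3
from m import *
for k in("w6","w7"): I[k]=pickle.load(open(k+".pkl","rb"))
f=lambda L:[(x/1.56+100,y/1.56) for x,y in L]
rep("cup","w7",f([(41,201)]),.092)
rep("sq","w7",f([(391,306),(462,305),(460,371),(395,371)]),.078)
rep("trough","w6",[(266,341),(340,305.5),(347,333),(282,366)],.064)
E
```

```text
cup [ 481.4 -309.1]
sq c [448.9  14.4] sides [58.9 56.8 55.6 56. ] ang [ 116.9   27.3  -64.  -149.3] cornerdir  r [41.5 40.  40.6 38.5]
trough c [659.7 164.8] sides [105.8  39.3  96.6  41.6] ang [ 141.6   37.5  -36.3 -128.7] cornerdir  r [54.3 58.8 49.3 55.1]
```

```bash
python3 -c "
from cell import *
print(hand_in())"
```

```text
the job is handed in; nothing more can be done
None
```

All four pots stand upright on their own bats, each measured about 2–4 mm or less off centre, with the oblong one lengthwise and the glaze jar untouched; the job was handed in at about 43 s and no verdict was shown.

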